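# Hang the tip-waste bin on the cleat rail

## Robot

A 6-joint arm with a two-finger parallel gripper is mounted at the origin on the work surface. World frame = base frame: x ahead of the robot, y to its left, z up, the work surface at z = 0. Lengths are in m, angles in rad, forces in N, time in s.
With the tool pointing down it reaches from about 0.375 to 0.925 m from the base axis. Payload 5.7 kg.
Tool frame: the origin (TCP) lies midway between the tips of the shut fingers; the grasp point (between the pads) lies 19 mm behind it; z points along the fingers, y is the line along which they close (so a half turn about z gives the same grasp; the last joint's range is limited). The gripper opens to 88 mm and grips with 3 to 60 N. Pads are 20 mm wide; open, the fingers measure 115 mm over their backs; the gripper's body (75 mm by 178 mm) begins 61 mm behind the grasp point.
Start: joints at [-1.447, 0.359, 1.51, -0, 1.272, -0.115], TCP at [0.142, -0.583, 0.223] pointing down, gripper open.
Joint ranges: [-2.97, 2.97], [-1.01, 2.36], [0.21, 2.38], [-0.96, 4.11], [0.2, 2.71], [-2.98, 2.98]. Speed limits (rad/s): [2.39, 2.39, 3.14, 3.14, 3.14, 3.14].

## Interface

Orientations are given as a rotation vector (axis times angle).
In Python, from cell import bot gives the robot as it stands.
- The arm moves only by the shell command python3 -m jog 'ROWS'. ROWS is JSON, a list of rows, each a list of 5 numbers: the closure, from -1 (fully open) to 1 (shut), then the shift along the tool's x, y, z as a fraction of full scale, then the turn about the tool's z as a fraction of full scale. In form: [[fingers, dx, dy, dz, roll], ...]. A call has 1 to 8 rows; each row shifts and turns the commanded pose from where the row before left it, along the tool's axes as they then stand; what a row does not reach is not made up. Full scale, the value 1, is 0.02 m for a shift and 0.12 rad for a turn. A row lasts 1/8 s, in which the tool goes at most 62.5 mm and 10.7 degrees, less where a joint would pass 70% of its speed; a pose out of reach is approached as far as the arm can. A call with a number of a shift or a turn outside -1 to 1 is refused whole. A call with a gripper value outside its range is refused whole. The fingers move at their own pace and stop on an object; the grip force is fixed at half the most. Time passes only in rows, so rows that do not move let the fingers close. It gives the time, the measured TCP pose, the force, the opening and the grip force at its end, in the units of the state.
- bot.observe(): the state, without advancing time (a new reading comes with each control period).
- bot.camera(name): name is "side" or "top"; returns a dict with "frame" (400x640x3 uint8, blue, green, red), "K" (3x3 intrinsics, pixels), "rvec" (rotation vector, rad) and "tvec" (3), from world to camera coordinates, as OpenCV has them. Camera axes: x right, y down, z forward; pixel columns grow to the right and rows downward; lengths in m; the calibration is good to about 2 mm. A picture is of the moment at which its call begins. There is no depth.
- bot.hand_in(): hands the job in; it is judged then, once.
The state is a dict: "t": time; "joints": joint angles; "qvel": joint speeds; "effort": joint torques, N m; "eef_pos": TCP position; "tool_rot": TCP orientation; "contact_force": force on the tool from outside, world axes, zero at the start; "wrist_torque": the same for the moment, N m; "gripper_width": finger opening in m; "grip_force": force on a finger pad.
Only numpy, scipy, OpenCV 4.12 (cv2) and the standard library are available. Lean on these libraries where they do the work, as an engineer would, in place of code of your own. Each camera call takes 0.05 s, during which the arm holds its last target. There are 200 camera calls.

## Task

Hang the emptied tip-waste bin back on the aluminium cleat rail of the white bench screen, the way one hangs anything on a cleat: tip its front up so that the angled strip on its back reaches the board first while the bottom is still well away from it, bring the strip down behind the rail's lip, then swing the bottom in to the board. It must hang level and flush, with the whole strip between the rail's two end clamps; lower it into place rather than letting it fall, and leave the other things on the bench where they are.

Things in the scene. Friction and masses are not known exactly. Their poses are not given: they have to be found in the camera images.
- bin: Loose open-topped grey plastic bin, 120 mm wide (y), 110 mm high, 0.24-0.42 kg, upright on the bench at the start. Origin: centre of its underside; x points to its back, z up. Back wall's outer face at x = +45 mm. The front wall starts at x = -40 mm at the floor and flares out by 18 degrees; a hand grip rises from it above the rim (z = 110 mm).
- bin_grip (a point): Middle of the bin's hand grip, at bin x = -80.8, y = 0, z = +128.7 mm; axes as the bin's. The grip is 60 mm wide and 10 mm thick, lies in the plane of the front wall (leaning 18 degrees out to the front) and rises 35 mm above the rim. Pinch it across its 10 mm, fingers along its plane.
- bin_strip (a point): Rearmost edge, at its middle, of the aluminium strip on the bin's back: bin x = +61.8, y = 0, z = +88.6 mm; axes as the bin's. The strip is 110 mm wide, 4 mm thick, starts near the rim and slopes back and down at 45 degrees; its lowest edge is at x = +59, z = +85.7 mm.
- bin_foot (a point): Rear face of the rubber standoff, 100 mm wide and 12 mm high, at the foot of the bin's back: bin x = +61.8, y = 0, z = +6 mm; axes as the bin's. It reaches as far back as the strip, so the hung bin is level with strip and standoff both against the board.
- board: Fixed white bench screen, 380 mm long (y), 244 mm high, 18 mm thick. Origin: at bench level on its front face, at mid length; its front looks to -x, z up. Two flat steel feet (11 mm high with bolt heads) at y = +-160 mm reach 50 mm in front. Its front carries the cleat rail, parallel to y.
- rail_low (a point): Point on the board's front face, mid length, 145 mm above the bench: the lowest place for the rail's lip. The rail can be set higher by up to 40 mm; its height is not reported: look or feel for it. It is a 4 mm flange, y = -148 to +148 mm, leaning out at 45 degrees; lip 13 mm from the board, V groove 13 mm deep behind it, outermost edge 16 mm. End clamps at y = +-160 mm.
- tip_box: Loose white box of pipette tips, 84 x 122 x 60 mm, to be left alone. Origin: centre of its underside.
- wash_bottle: Loose clear bottle, 64 mm across, 170 mm high, to be left alone. Origin: centre of its underside.
- tube_rack: Loose white rack with capped tubes, 70 x 150 x 72 mm, to be left alone. Origin: centre of its underside.
Things that resemble listed ones, but are neither listed nor needed, are in the scene too. Of the things that look like the bin, the smallest one is meant.

How it is judged:
By the outcome, as a careful person would: the job done as asked, in the order asked, and still so for the second after the job is handed in, with the robot touching nothing.
It also fails if it takes over 51 s, if anything falls off the work surface, if the arm or the gripper's body presses on something with over 40 N, if the wrist force passes 120 N, or if a joint passes its speed limit or range.

## Working session

There is one attempt and no reset: what is moved stays moved. The work goes in short steps, Python scripts to look and compute and a shell command to move; the robot and the scene stay as the last step left them, time stands still between calls to the robot, and variables do not carry over. Pictures are saved under pics/ and viewed, at most 10 in all, crops included, and the job is handed in when it is done.

```bash
mkdir -p pics; cat > h.py <<'E'
import numpy as np, cv2
from cell import bot
def cam(n):
    c=bot.camera(n); R=cv2.Rodrigues(np.array(c["rvec"],float))[0]; return c["frame"],np.array(c["K"]),R,np.array(c["tvec"],float).ravel()
def ray(K,R,t,u,v):
    d=R.T@np.linalg.solve(K,np.array([u,v,1.])); return -R.T@t,d/np.linalg.norm(d)
def onz(c,u,v,z):
    o,d=ray(*c[1:],u,v); return o+d*(z-o[2])/d[2]
def proj(c,p):
    q=c[1]@(c[2]@np.array(p)+c[3]); return q[:2]/q[2]
def tri(c1,p1,c2,p2):
    o1,d1=ray(*c1[1:],*p1);o2,d2=ray(*c2[1:],*p2)
    s=np.linalg.lstsq(np.c_[d1,-d2],o2-o1,rcond=None)[0]
    a,b=o1+s[0]*d1,o2+s[1]*d2; return (a+b)/2,np.linalg.norm(a-b)
E
python3 - <<'E'
from h import *
for n in("top","side"):
    c=cam(n); cv2.imwrite(f"pics/{n}0.png",c[0]); print(n,"centre",-c[2].T@c[3],"fwd",c[2][2],"right",c[2][0],c[1][0,0])
s=bot.observe(); print(s["t"],s["tool_rot"],s["eef_pos"],s["contact_force"])
E
```

```text
top centre [ 0.33517993 -0.15243578  1.20639614] fwd [ 0.14611361  0.01374409 -0.98917234] right [-0.00247163 -0.99989529 -0.01425817] 464.5449852853725
side centre [0.03691669 0.52261259 1.01564546] fwd [ 0.38342682 -0.55213603 -0.7403578 ] right [-0.82588215 -0.56379606 -0.00725763] 456.12643357061773
0.1 [-3.11758785e+00 -3.73956091e-01  6.40065592e-07] [ 0.14182294 -0.58236523  0.22190733] [-0.51855691  0.01926505  0.25121298]
```

View pics/top0.png

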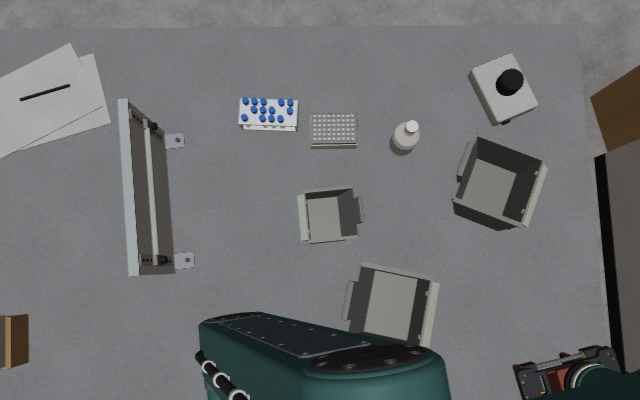

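View pics/side0.png

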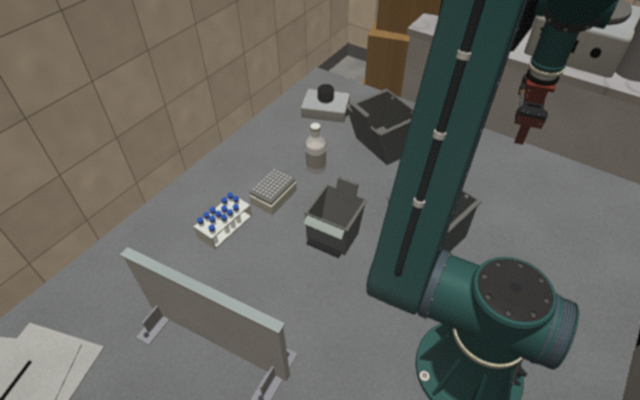

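The three bin-like things are at top (330,215), (500,185) and (395,305). The one at (330,215) has the smallest outline and so fits the description. I'll confirm it in an enlarged crop that also takes in the rail.

```bash
python3 - <<'E'
import cv2
f=cv2.imread("pics/top0.png")[85:285,110:376]
cv2.imwrite("pics/crop1.png",cv2.resize(f,None,fx=3,fy=3,interpolation=cv2.INTER_CUBIC))
E
```

```text
(no output)
```

View pics/crop1.png

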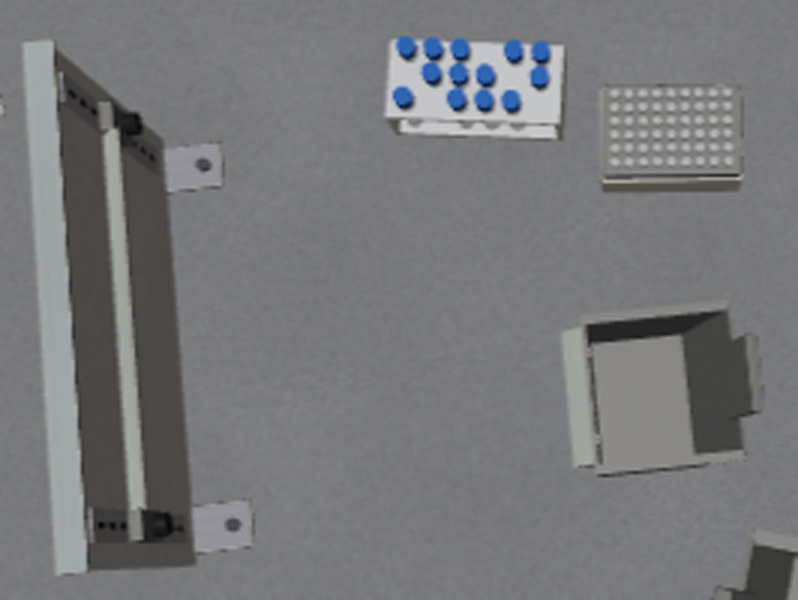

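The crop confirms it. The smallest bin is at top px (330,215), with its strip on the left facing the board and its grip at px (361,210). The board's top front edge runs from px (127.7,99) to (138.7,275), and the rail's bright lip from about (149,128) to (158,255).

```bash
python3 - <<'E'
from h import *
np.set_printoptions(precision=4,suppress=True)
c=cam("top"); P=lambda x,y:(110+x/3,85+y/3)
a=onz(c,*P(53,42),.244);b=onz(c,*P(86,571),.244)
e=(a-b)/np.linalg.norm(a-b); n=np.array([-e[1],e[0],0]) # n: into board (+y)
yaw=np.arctan2(n[1],n[0]); print("board top edge",a,b,np.linalg.norm(a-b),"normal",n,"yaw deg",np.degrees(yaw)); o=(a+b)/2; print("board mid",o)
print("foot",onz(c,*P(163,140),0)@n-o@n,onz(c,*P(194,563),0)@n-o@n)
for x,y in((119,150),(131.5,330),(144,505)):
    O,d=ray(*c[1:],*P(x,y)); s=((o@n-.016)-O@n)/(d@n); p=O+s*d; print("rail outer",p,"lip z",p[2]+.0028,"along",(p-o)@e)
cor=[onz(c,*P(*q),.110) for q in((582,318),(597,473),(744,457),(727,304))]
for q in cor: print("rim",q)
fl=[onz(c,*P(*q),.004) for q in((593,343),(602,462),(693,456),(682,334))]
for q in fl: print("floor",q)
for q in((748,335),(762,335),(762,412),(748,415)): print("grip top",onz(c,*P(*q),.145))
for q in((562,330),(574,467)): print("strip edge",onz(c,*P(*q),.0886))
E
```

```text
board top edge [0.7005 0.2774 0.244 ] [0.3215 0.2326 0.244 ] 0.38162555281648514 normal [-0.1173  0.9931  0.    ] yaw deg 96.73792354698067
board mid [0.511 0.255 0.244]
foot 0.004137407161098311 0.0043123469094802636
rail outer [0.6412 0.2543 0.1696] lip z 0.1724318359574127 along 0.12923544347035626
rail outer [0.5005 0.2377 0.1694] lip z 0.17221195789200525 along -0.012451328788250346
rail outer [0.3688 0.2221 0.1685] lip z 0.17127977606580566 along -0.14507974080573727
rim [ 0.5179 -0.1008  0.11  ]
rim [ 0.3946 -0.1129  0.11  ]
rim [ 0.4067 -0.2283  0.11  ]
rim [ 0.5287 -0.2165  0.11  ]
floor [ 0.5134 -0.1055  0.004 ]
floor [ 0.4098 -0.1134  0.004 ]
floor [ 0.4146 -0.1918  0.004 ]
floor [ 0.521  -0.1832  0.004 ]
grip top [ 0.4982 -0.2303  0.145 ]
grip top [ 0.4982 -0.2411  0.145 ]
grip top [ 0.4387 -0.2401  0.145 ]
grip top [ 0.4364 -0.2294  0.145 ]
strip edge [ 0.5117 -0.0836  0.0886]
strip edge [ 0.4006 -0.0937  0.0886]
```

Plan: roll about +1.22 units to line up with the grip, rise 80 mm, then traverse dx ≈ 358 mm and dy ≈ −320 mm.

```bash
python3 -m jog '[[-1,0,0,-1,0.305],[-1,0,0,-1,0.305],[-1,0,0,-1,0.305],[-1,0,0,-1,0.305]]' >/dev/null
python3 -m jog '[[-1,1,-0.9,0,0],[-1,1,-0.9,0,0],[-1,1,-0.9,0,0],[-1,1,-0.9,0,0],[-1,1,-0.9,0,0],[-1,1,-0.9,0,0],[-1,1,-0.9,0,0],[-1,1,-0.9,0,0]]'
python3 -m jog '[[-1,1,-0.9,0,0],[-1,1,-0.9,0,0],[-1,1,-0.9,0,0],[-1,1,-0.9,0,0],[-1,1,-0.9,0,0],[-1,1,-0.9,0,0],[-1,1,-0.9,0,0],[-1,1,-0.9,0,0]]'
python3 -m jog '[[-1,0.95,-0.8,0,0],[-1,0.95,-0.8,0,0],[-1,0,0,0,0],[-1,0,0,0,0]]'
```

```text
t: 1.65
eef_pos: [0.2889, -0.4216, 0.3015]
tool_rot: [-3.136, -0.148, 0.001]
contact_force: [0.1, 1.3, 0.3]
gripper_width: 0.0878
grip_force: 0.0
t: 2.65
eef_pos: [0.4338, -0.2635, 0.3015]
tool_rot: [-3.136, -0.148, 0.003]
contact_force: [-0.2, -0.2, 0.6]
gripper_width: 0.0879
grip_force: 0.0
t: 3.15
eef_pos: [0.468, -0.2303, 0.302]
tool_rot: [-3.137, -0.147, 0.002]
contact_force: [0.1, -0.1, -0.4]
gripper_width: 0.0878
grip_force: 0.0
```

```bash
python3 -m jog '[[-1,0,0,1,0],[-1,0,0,1,0],[-1,0,0,1,0],[-1,0,0,1,0],[-1,0,0,1,0],[-1,0,0,1,0],[-1,0,0,1,0],[-1,0,0,1,0]]'
python3 -m jog '[[-1,0,0,0.8,0],[-1,0,0,0.8,0],[-1,0,0,0,0],[0.3,0,0,0,0],[0.3,0,0,0,0],[0.3,0,0,0,0],[0.3,0,0,0,0]]'
python3 - <<'E'
from h import *
np.set_printoptions(precision=3,suppress=True)
c=cam("top");s=cam("side")
cv2.imwrite("pics/g1.png",np.hstack([cv2.resize(c[0][130:290,280:440],(400,400)),cv2.resize(s[0][140:300,270:430],(400,400))]))
E
```

```text
t: 4.15
eef_pos: [0.468, -0.2316, 0.142]
tool_rot: [-3.138, -0.144, 0.001]
contact_force: [-0.7, -0.2, -0.6]
gripper_width: 0.0877
grip_force: 0.0
t: 5.03
eef_pos: [0.469, -0.2313, 0.111]
tool_rot: [3.138, 0.145, 0.001]
contact_force: [-0.6, -0.1, 0.3]
gripper_width: 0.0514
grip_force: 0.0
```

View pics/g1.png

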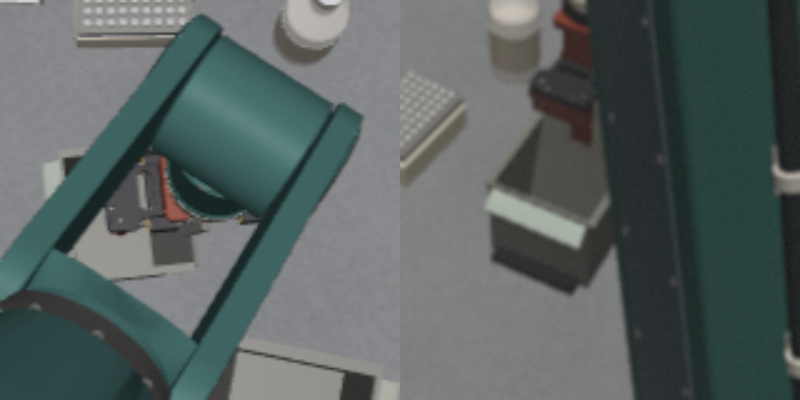

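The gripper sits over the bin's front, with the back finger inside the bin (right half, about px (580,120)). Now close.

```bash
python3 -m jog '[[0.7,0,0,0,0],[0.7,0,0,0,0],[0.7,0,0,0,0],[0.7,0,0,0,0]]'
python3 -m jog '[[1,0,0,0,0],[1,0,0,0,0],[1,0,0,0,0],[1,0,0,0,0]]'
```

```text
t: 5.62
eef_pos: [0.4686, -0.2298, 0.1109]
tool_rot: [-3.135, -0.144, 0.001]
contact_force: [0.3, 4.7, 5.9]
gripper_width: 0.0191
grip_force: 28.1
t: 6.12
eef_pos: [0.4686, -0.2298, 0.1109]
tool_rot: [-3.135, -0.144, 0.001]
contact_force: [-0.3, 5.2, 6.2]
gripper_width: 0.0197
grip_force: 28.1
```

Pinched on the diagonal at 19.7 mm. Next I raise the front along the arc about the bin's foot, so that the grip comes flat between the pads.

```bash
python3 -m jog '[[1,0,-0.2,-0.25,0],[1,0,-0.25,-0.25,0],[1,0,-0.25,-0.25,0],[1,0,-0.25,-0.25,0],[1,0,0,0,0]]'
python3 -m jog '[[1,0,-0.25,-0.25,0],[1,0,-0.25,-0.25,0],[1,0,-0.3,-0.25,0],[1,0,-0.3,-0.25,0],[1,0,-0.3,-0.2,0],[1,0,0,0,0],[1,0,0,0,0]]'
```

```text
t: 6.75
eef_pos: [0.4671, -0.212, 0.1311]
tool_rot: [3.138, 0.146, 0.001]
contact_force: [-0.5, 2.3, 0.7]
gripper_width: 0.0143
grip_force: 28.7
t: 7.62
eef_pos: [0.4646, -0.1848, 0.1545]
tool_rot: [3.138, 0.146, 0.0]
contact_force: [-0.7, 0.8, -4.4]
gripper_width: 0.0093
grip_force: 30.0
```

```bash
python3 -m jog '[[1,0,0,-0.4,0],[1,0,0,-0.8,0],[1,0,0,-1,-0.1],[1,0,0,-1,-0.1],[1,0,0,-1,0],[1,0,0,-1,0],[1,0,0,-1,0],[1,0,0,-0.8,0]]'
python3 -m jog '[[1,0.2,-0.4,-0.2,0],[1,0.3,-0.8,0,0],[1,0.3,-1,0,0],[1,0.3,-1,0,0],[1,0.3,-1,0,0],[1,0.3,-1,0,0],[1,0.3,-1,0,0],[1,0.3,-1,0,0]]'
python3 -m jog '[[1,0.3,-1,0,0],[1,0.3,-1,0,0],[1,0.3,-1,0,0],[1,0.3,-0.7,0,0],[1,0.3,-0.4,0,0],[1,0,0,0,0],[1,0,0,0,0]]'
python3 - <<'E'
from h import *
c=cam("top");s=cam("side")
cv2.imwrite("pics/t2.png",c[0]);cv2.imwrite("pics/s2.png",s[0])
cv2.imwrite("pics/v2.png",np.hstack([cv2.resize(c[0][90:290,100:300],(400,400)),cv2.resize(s[0][180:380,120:320],(400,400))]))
E
```

```text
t: 8.62
eef_pos: [0.4646, -0.1848, 0.2958]
tool_rot: [3.136, 0.182, 0.001]
contact_force: [-0.2, 0.1, -4.1]
gripper_width: 0.0097
grip_force: 30.0
t: 9.62
eef_pos: [0.4927, -0.034, 0.2976]
tool_rot: [-3.135, -0.184, 0.003]
contact_force: [0.8, 0.6, -3.7]
gripper_width: 0.0099
grip_force: 30.0
t: 10.5
eef_pos: [0.5136, 0.0484, 0.2986]
tool_rot: [3.136, 0.182, -0.001]
contact_force: [0.2, 0.5, -4.0]
gripper_width: 0.01
grip_force: 30.0
```

View pics/v2.png

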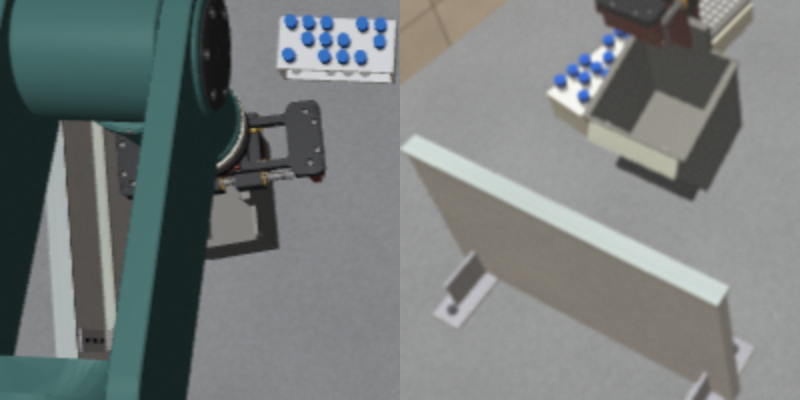

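The bin hangs tipped and square. In the side view the strip's rear edge runs from about px (214,253) to (260,269), and the board's top front edge from about (209,248) to (284,323). Now work out the remaining offsets.

```bash
python3 - <<'E'
from h import *
np.set_printoptions(precision=4,suppress=True)
s=cam("side"); q=bot.observe(); tcp=np.array(q["eef_pos"])
n=np.array([-.1173,.9931,0]);e=np.array([.9931,.1173,0]);o=np.array([.511,.255,.244])
for u,v in((209,248),(284,323.5),(127,249),(120+9,180+68)): 
    p=onz(s,u,v,.244); print("edge n",(p-o)@n,"along",(p-o)@e)
ps=[]
for u,v in((214,253),(260,269)):
    O,d=ray(*s[1:],u,v); t=((tcp@n+.1232)-O@n)/(d@n); p=O+t*d; ps.append(p); print("strip",p,"n",(p-o)@n,"along",(p-o)@e)
print("len",np.linalg.norm(ps[0]-ps[1]),"tcp n",(tcp-o)@n,"tcp along",(tcp-o)@e, "expected strip z", tcp[2]+.019-.0822)
E
```

```text
edge n -0.07421664649037085 along 0.03474400797883554
edge n 0.0017198419104998872 along -0.19250650410135478
edge n 0.006794272760143765 along 0.18620488711744088
edge n 0.0029057862328578 along 0.18431396691923954
strip [0.5544 0.1771 0.2166] n -0.08241206426954317 along 0.03391834836549855
strip [0.4356 0.1631 0.2374] n -0.08241206426954323 along -0.08566315621040953
len 0.12137049937700449 tcp n -0.20561206426954318 tcp along -0.021615367605846935 expected strip z 0.23548146368731626
```

```bash
python3 - <<'E'
from h import *
np.set_printoptions(precision=1,suppress=True)
s=cam("side"); q=bot.observe(); tcp=np.array(q["eef_pos"]); print(tcp)
n=np.array([-.1173,.9931,0]);e=np.array([.9931,.1173,0])
a=np.radians(18); f=lambda x,z:(x*np.cos(a)+z*np.sin(a),-x*np.sin(a)+z*np.cos(a))
im=cv2.resize(s[0][160:290,195:325],(800,800),interpolation=cv2.INTER_CUBIC)[:600]; k=800/130
for x,y,z in((61.8,-55,88.6),(61.8,55,88.6),(61.8,50,0),(61.8,-50,0),(45,60,110),(45,-60,110)):
    dx,dz=f((x+80.8)/1e3,(z-128.7)/1e3); p=tcp+[0,0,.019]+n*dx-e*y/1e3+np.array([0,0,dz]); u=proj(s,p); print((x,y,z),u)
    cv2.circle(im,tuple(int(w) for w in ((u-[195,160])*k)),4,(0,0,255),1)
cv2.imwrite("pics/s3.png",im)
E
```

```text
[0.5 0.  0.3]
(61.8, -55, 88.6) [212.6 247.9]
(61.8, 55, 88.6) [256.3 267.8]
(61.8, 50, 0) [265.3 279.2]
(61.8, -50, 0) [228.2 262. ]
(45, 60, 110) [259.6 258.1]
(45, -60, 110) [211.1 236.5]
```

View pics/s3.png

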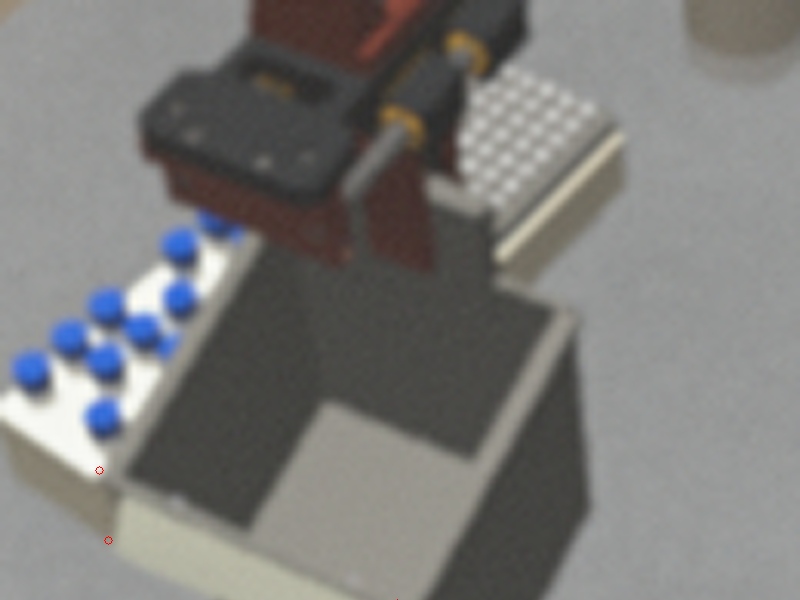

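```bash
python3 - <<'E'
import cv2
f=cv2.imread("pics/s2.png")[205:302,195:325]
cv2.imwrite("pics/s4.png",cv2.resize(f,None,fx=6,fy=6,interpolation=cv2.INTER_CUBIC))
E
```

```text
(no output)
```

View pics/s4.png

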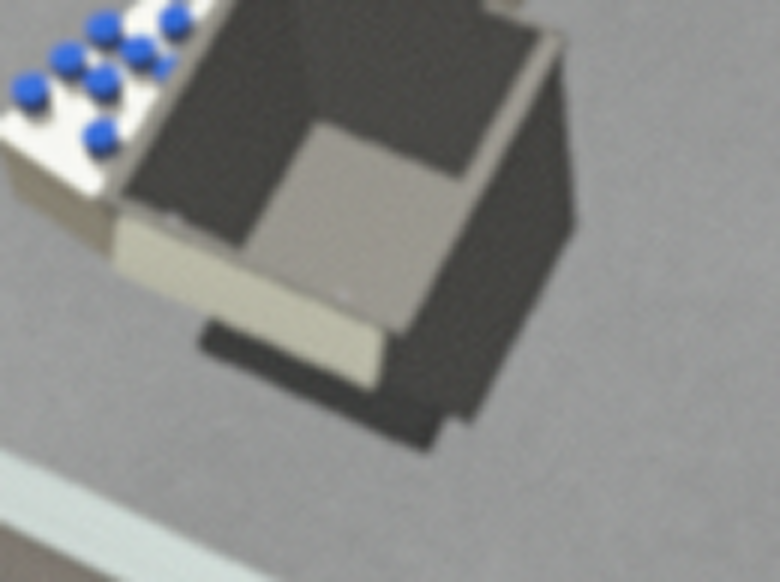

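```bash
cat > pose.py <<'E'
from h import *
np.set_printoptions(precision=4,suppress=True)
n=np.array([-.1173,.9931,0]);e=np.array([.9931,.1173,0]);o=np.array([.511,.255,.244])
def pose(s,obj,px):
    obj=np.array(obj,float)/1e3; px=np.array(px,float)
    ok,r,t=cv2.solvePnP(obj,px,s[1],None); R=cv2.Rodrigues(r)[0]
    err=cv2.projectPoints(obj,r,t,s[1],None)[0][:,0]-px
    Rw=s[2].T@R; tw=s[2].T@(t.ravel()-s[3])
    B=np.c_[n,-e,[0,0,1]] # board frame
    from scipy.spatial.transform import Rotation as Ro
    print("err px",np.abs(err).max(),"euler zyx (yaw,pitch,roll) in board frame",Ro.from_matrix(B.T@Rw).as_euler("ZYX",degrees=True))
    for k,p in dict(strip=(61.8,0,88.6),stripL=(61.8,-55,88.6),stripR=(61.8,55,88.6),foot=(61.8,0,6),grip=(-80.8,0,128.7)).items():
        w=Rw@(np.array(p)/1e3)+tw; print(k,w,"n",(w-o)@n,"along",(w-o)@e)
E
python3 - <<'E'
from pose import *
s=cam("side")
obj=[(45,-60,110),(45,60,110),(-75.7,60,110),(61.8,-55,88.6),(61.8,55,88.6),(61.8,-50,0),(61.8,50,0),(45,60,0),(-40,60,0)]
px=np.array([(105,200),(403,332),(563,38),(113,267),(375,390),(203,348),(428,452),(470,422),(577,228)])/6+[195,205]
pose(s,obj,px)
q=bot.observe();t=np.array(q["eef_pos"]);print("tcp",t,(t-o)@n,(t-o)@e,q["wrist_torque"])
E
```

```text
err px 0.7506453657791212 euler zyx (yaw,pitch,roll) in board frame [-0.2912 18.3854 -1.6284]
strip [0.4981 0.1687 0.2269] n -0.08423066351665698 along -0.02289484058595131
stripL [0.5527 0.1753 0.2284] n -0.08401716661332018 along 0.03208493373915119
stripR [0.4436 0.162  0.2254] n -0.08444416041999382 along -0.07787461491105381
foot [0.5034 0.1431 0.1485] n -0.11028445951756687 along -0.020680024745122254
grip [0.5108 0.0466 0.3099] n -0.20690217727514418 along -0.024657909823746823
tcp [0.5137 0.0484 0.2987] -0.20552166591243318 -0.02157608331851306 [-0.1606  0.0079 -0.0268]
```

The pose is good: tipped 18°, yaw −0.3°, and the strip 84 mm from the board at z = 0.227 (lip about 0.17). Next I approach, then creep until the strip touches the board above the rail.

```bash
python3 -m jog '[[1,0,-0.5,0,0],[1,0,-0.8,0.2,0],[1,0,-0.8,0.2,0],[1,0,-0.8,0.2,0],[1,0,-0.6,0,0],[1,0,-0.2,0,0],[1,0,0,0,0],[1,0,0,0,0]]'
python3 -m jog '[[1,0,-0.1,0,0],[1,0,-0.1,0,0],[1,0,0,0,0],[1,0,0,0,0]]'
python3 -m jog '[[1,0,-0.1,0,0],[1,0,-0.1,0,0],[1,0,0,0,0],[1,0,0,0,0]]'
```

```text
t: 11.75
eef_pos: [0.5054, 0.122, 0.2868]
tool_rot: [3.136, 0.182, 0.0]
contact_force: [0.4, -0.3, -4.5]
gripper_width: 0.0098
grip_force: 30.0
t: 12.25
eef_pos: [0.5047, 0.1262, 0.2867]
tool_rot: [-3.136, -0.183, 0.0]
contact_force: [-0.1, -0.3, -3.4]
gripper_width: 0.0098
grip_force: 30.0
t: 12.75
eef_pos: [0.5042, 0.1303, 0.2867]
tool_rot: [-3.136, -0.183, 0.0]
contact_force: [0.5, -0.3, -4.4]
gripper_width: 0.0099
grip_force: 30.0
```

```bash
for i in 1 2; do python3 -m jog '[[1,0,-0.1,0,0],[1,0,0,0,0],[1,0,0,0,0]]'; done
```

```text
t: 13.12
eef_pos: [0.5041, 0.1321, 0.2868]
tool_rot: [3.136, 0.183, 0.0]
contact_force: [-0.2, -1.1, -4.0]
gripper_width: 0.0096
grip_force: 30.0
t: 13.5
eef_pos: [0.5043, 0.1326, 0.2872]
tool_rot: [3.133, 0.183, 0.002]
contact_force: [1.3, -5.9, -1.3]
gripper_width: 0.0101
grip_force: 30.0
```

The strip has touched the board (6 N). Ease off 1 mm and lower along the board.

```bash
python3 -m jog '[[1,0,0.08,0,0],[1,0,0,0.2,0],[1,0,0,0.3,0],[1,0,0,0.3,0],[1,0,0,0.3,0],[1,0,0,0.3,0],[1,0,0,0,0],[1,0,0,0,0]]'
python3 -m jog '[[1,0,0,0.2,0],[1,0,0,0.2,0],[1,0,0,0,0],[1,0,0,0,0]]'
```

```text
t: 14.5
eef_pos: [0.5036, 0.1325, 0.258]
tool_rot: [3.136, 0.183, -0.002]
contact_force: [0.3, -3.1, -5.0]
gripper_width: 0.0095
grip_force: 30.0
t: 15.0
eef_pos: [0.504, 0.1324, 0.2506]
tool_rot: [3.136, 0.183, 0.0]
contact_force: [0.7, -4.7, -4.5]
gripper_width: 0.0099
grip_force: 30.0
```

```bash
for i in 1 2 3; do python3 -m jog '[[1,0,0,0.1,0],[1,0,0,0.1,0],[1,0,0,0,0],[1,0,0,0,0]]' | egrep 'eef|cont|width'; done
```

```text
eef_pos: [0.5042, 0.1324, 0.247]
contact_force: [0.1, -4.2, -2.4]
gripper_width: 0.0101
eef_pos: [0.5042, 0.1324, 0.243]
contact_force: [1.4, -4.2, -2.4]
gripper_width: 0.0101
eef_pos: [0.5042, 0.1324, 0.239]
contact_force: [0.9, -5.9, -2.5]
gripper_width: 0.0097
```

```bash
for i in 1 2; do python3 -m jog '[[1,0,0,0.1,0],[1,0,0,0.1,0],[1,0,0,0,0],[1,0,0,0,0]]' | egrep 'eef|cont|width'; done
```

```text
eef_pos: [0.5043, 0.1324, 0.235]
contact_force: [1.2, -5.8, -2.0]
gripper_width: 0.0098
eef_pos: [0.5043, 0.1324, 0.231]
contact_force: [0.3, -5.8, -2.4]
gripper_width: 0.0097
```

```bash
for i in 1 2 3; do python3 -m jog '[[1,0,0,0.1,0],[1,0,0,0.05,0],[1,0,0,0,0],[1,0,0,0,0]]' | egrep 't:|eef|cont|width'; done
```

```text
t: 18.0
eef_pos: [0.5043, 0.1324, 0.2281]
tool_rot: [3.136, 0.183, 0.001]
contact_force: [0.6, -5.8, -1.7]
gripper_width: 0.0101
t: 18.5
eef_pos: [0.5043, 0.1324, 0.2251]
tool_rot: [3.136, 0.183, 0.001]
contact_force: [1.0, -6.7, -1.8]
gripper_width: 0.0099
t: 19.0
eef_pos: [0.5048, 0.132, 0.2235]
tool_rot: [3.135, 0.183, 0.004]
contact_force: [-0.3, -9.5, 7.9]
gripper_width: 0.0098
```

Upward contact at z = 0.2235. Look to check it is in the groove.

```bash
python3 - <<'E'
from h import *
c=cam("top");s=cam("side");cv2.imwrite("pics/t5.png",c[0]);cv2.imwrite("pics/s5.png",s[0])
cv2.imwrite("pics/v5.png",np.hstack([cv2.resize(c[0][120:280,110:270],(400,560),interpolation=cv2.INTER_CUBIC),cv2.resize(s[0][190:330,150:250],(400,560),interpolation=cv2.INTER_CUBIC)]))
E
```

```text
(no output)
```

View pics/v5.png

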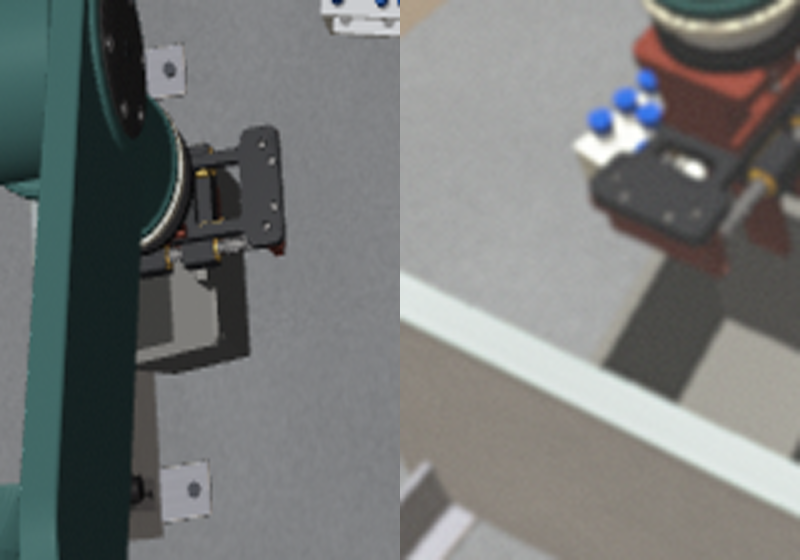

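The view is consistent but the board hides the strip, so check by feel: pull gently away from the board. Behind the lip, it should resist.

```bash
for i in 1 2 3; do python3 -m jog '[[1,0,0.1,0,0],[1,0,0.05,0,0],[1,0,0,0,0]]' | egrep 't:|eef|cont|width'; done
```

```text
t: 19.48
eef_pos: [0.5047, 0.131, 0.2221]
tool_rot: [-3.134, -0.182, -0.002]
contact_force: [0.6, 1.5, 3.9]
gripper_width: 0.0098
t: 19.85
eef_pos: [0.5043, 0.1296, 0.2213]
tool_rot: [-3.131, -0.181, 0.001]
contact_force: [0.2, 8.6, -0.3]
gripper_width: 0.0108
t: 20.23
eef_pos: [0.5045, 0.1269, 0.2212]
tool_rot: [-3.13, -0.181, 0.001]
contact_force: [-0.5, 9.2, -0.2]
gripper_width: 0.0106
```

It resists with +9 N towards the board, so it is hooked behind the lip. Now swing the bottom in along the arc about the strip.

```bash
python3 -m jog '[[1,0,-0.1,0,0],[1,0,0.1,0.25,0],[1,0,0.1,0.25,0],[1,0,0,0,0],[1,0,0,0,0]]' | egrep 't:|eef|cont|width|grip'
python3 -m jog '[[1,0,0.12,0.27,0],[1,0,0.12,0.27,0],[1,0,0,0,0],[1,0,0,0,0]]' | egrep 't:|eef|cont|width|grip'
```

```text
t: 20.85
eef_pos: [0.5054, 0.1222, 0.2118]
tool_rot: [-3.135, -0.182, -0.001]
contact_force: [-0.3, 4.5, 4.0]
gripper_width: 0.0126
grip_force: 31.0
t: 21.35
eef_pos: [0.506, 0.117, 0.2012]
tool_rot: [-3.136, -0.183, -0.001]
contact_force: [-0.4, 2.7, 5.4]
gripper_width: 0.0147
grip_force: 31.7
```

```bash
python3 -m jog '[[1,0,0.11,0.27,0],[1,0,0.1,0.27,0],[1,0,0,0,0],[1,0,0,0,0]]' | egrep 't:|eef|cont|width|grip'
python3 -m jog '[[1,0,0.08,0.25,0],[1,0,0,0,0],[1,0,0,0,0]]' | egrep 't:|eef|cont|width|grip'
```

```text
t: 21.85
eef_pos: [0.5064, 0.1129, 0.1905]
tool_rot: [-3.136, -0.183, -0.001]
contact_force: [-0.1, 2.8, 6.0]
gripper_width: 0.0172
grip_force: 32.6
t: 22.22
eef_pos: [0.5067, 0.1114, 0.1855]
tool_rot: [-3.136, -0.183, -0.001]
contact_force: [0.0, 3.1, 6.0]
gripper_width: 0.0175
grip_force: 32.7
```

```bash
for i in 1 2 3; do python3 -m jog '[[1,0,0.03,0.1,0],[1,0,0,0,0],[1,0,0,0,0]]' | egrep 't:|eef|cont|width|grip'; done
```

```text
t: 22.6
eef_pos: [0.5068, 0.1111, 0.1841]
tool_rot: [-3.136, -0.183, -0.002]
contact_force: [-1.7, 4.7, 10.1]
gripper_width: 0.0182
grip_force: 33.1
t: 22.98
eef_pos: [0.5069, 0.111, 0.1839]
tool_rot: [-3.135, -0.183, -0.003]
contact_force: [-6.7, 5.2, 24.8]
gripper_width: 0.0182
grip_force: 34.4
t: 23.35
eef_pos: [0.5071, 0.111, 0.1837]
tool_rot: [-3.134, -0.183, -0.005]
contact_force: [-12.2, 7.1, 40.4]
gripper_width: 0.018
grip_force: 35.8
```

Firm stop: the foot is on the board. Take the load off, then open gently.

```bash
python3 -m jog '[[1,0,-0.03,-0.1,0],[1,0,0,-0.1,0],[1,0,0,0,0],[1,0,0,0,0]]' | egrep 't:|eef|cont|width|grip'
python3 -m jog '[[0.55,0,0,0,0],[0.5,0,0,0,0],[0.45,0,0,0,0],[0.45,0,0,0,0]]' | egrep 't:|eef|cont|width|grip'
```

```text
t: 23.85
eef_pos: [0.5068, 0.1111, 0.1841]
tool_rot: [-3.134, -0.182, -0.002]
contact_force: [-1.8, 5.7, 10.9]
gripper_width: 0.0183
grip_force: 32.9
t: 24.35
eef_pos: [0.5064, 0.1094, 0.1829]
tool_rot: [3.135, 0.183, -0.001]
contact_force: [1.2, 0.9, 1.4]
gripper_width: 0.024
grip_force: 0.6
```

```bash
python3 -m jog '[[0,0,0,0,0],[-0.3,0,0,0,0],[-0.3,0,0,0,0],[-0.3,0,0,0,0],[-0.3,0,0,0,0],[-0.3,0,0,0,0]]' | egrep 't:|eef|cont|width|grip'
python3 -m jog '[[-0.3,0,0,-0.3,0],[-0.3,0,0,-0.6,0],[-0.3,0,0,-0.8,0],[-0.3,0,0,-1,0],[-0.3,0,0,-1,0],[-0.3,0,0,-1,0],[-0.3,0,0,-1,0],[-0.3,0,0,-0.5,0]]' | egrep 't:|eef|cont|width|grip'
python3 -m jog '[[-0.3,-1,1,0,0],[-0.3,-1,1,0,0],[-0.3,-1,1,0,0],[-0.3,-1,1,0,0],[-0.3,-1,1,0,0],[-0.3,-1,1,0,0],[-0.3,0,1,0,0],[-0.3,0,1,0,0]]' | egrep 't:|eef|cont|width|grip'
python3 -m jog '[[-0.3,0,1,0,0],[-0.3,0,1,0,0],[-0.3,0,1,0,0],[-0.3,0,1,0,0],[-0.3,0,1,0,0],[-0.3,0,1,0,0],[-0.3,0,1,0,0],[-0.3,0,0,0,0]]' | egrep 't:|eef|cont|width|grip'
python3 - <<'E'
from h import *
c=cam("top");s=cam("side");cv2.imwrite("pics/t6.png",c[0]);cv2.imwrite("pics/s6.png",s[0])
cv2.imwrite("pics/v6.png",np.hstack([cv2.resize(c[0][80:290,110:260],(400,560),interpolation=cv2.INTER_CUBIC),cv2.resize(s[0][190:330,150:250],(400,560),interpolation=cv2.INTER_CUBIC)]))
E
```

```text
t: 25.1
eef_pos: [0.5066, 0.11, 0.1831]
tool_rot: [-3.136, -0.183, -0.0]
contact_force: [-0.7, 0.6, 0.5]
gripper_width: 0.0573
grip_force: 0.0
t: 26.1
eef_pos: [0.5073, 0.11, 0.3094]
tool_rot: [-3.136, -0.183, -0.005]
contact_force: [0.3, 0.4, -0.5]
gripper_width: 0.057
grip_force: 0.0
t: 27.1
eef_pos: [0.4057, -0.0635, 0.3075]
tool_rot: [3.136, 0.182, 0.001]
contact_force: [0.0, -0.3, -0.5]
gripper_width: 0.0572
grip_force: 0.0
t: 28.1
eef_pos: [0.4225, -0.2033, 0.307]
tool_rot: [-3.136, -0.18, 0.0]
contact_force: [0.3, 0.5, 0.2]
gripper_width: 0.057
grip_force: 0.0
```

View pics/v6.png

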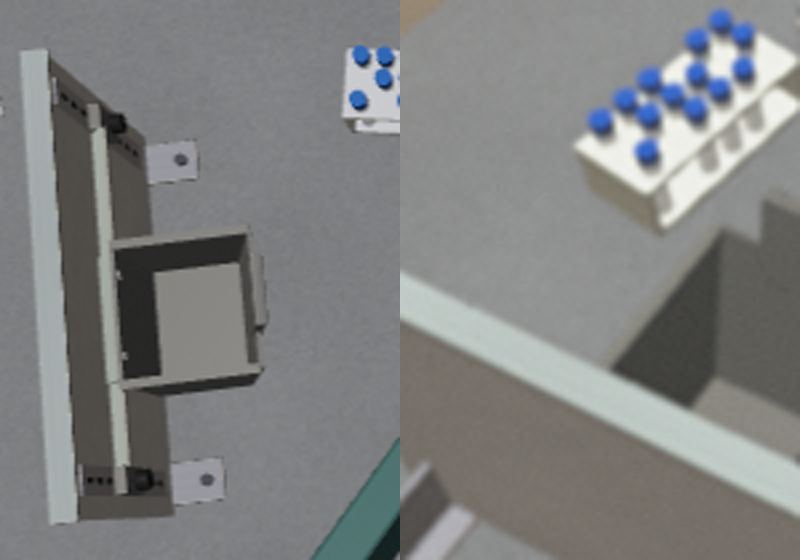

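The top view shows the bin hanging on the rail, with its back rim from px (152,171) to (155,225.5) and the whole strip between the clamps. The tube rack hasn't moved. One numeric check for level.

```bash
python3 - <<'E'
from pose import *
c=cam("top");P=lambda x,y:(110+x*150/400,80+y*210/560)
cor=[P(112,243),P(120,389),P(263,370),P(249,229)]
pose(c,[(45,-60,110),(45,60,110),(-75.7,60,110),(-75.7,-60,110),(-86.3+4.5,-30,144),(-86.3-5,30,141.5)],cor+[P(254,255),P(268,328)])
for z in(.170,.175,.180,.185):
    w=[onz(c,*p,z) for p in cor]; print(z,[round((p-o)@n,4) for p in w],[round((p-o)@e,4) for p in w])
E
```

```text
err px 1.2282254253869382 euler zyx (yaw,pitch,roll) in board frame [-0.6237  1.2361 -1.0516]
strip [0.4888 0.2479 0.167 ] n -0.004421631362082406 along -0.022918047326216485
stripL [0.5434 0.2538 0.168 ] n -0.004998475238381205 along 0.03206985819225858
stripR [0.4341 0.242  0.166 ] n -0.003844787485783574 along -0.0779059528446916
foot [0.4905 0.2463 0.0844] n -0.006219571241742199 along -0.0214216279560245
grip [0.5031 0.1069 0.2102] n -0.14610764311206384 along -0.025196467519418397
0.17 [np.float64(-0.0157), np.float64(-0.014), np.float64(-0.1355), np.float64(-0.1339)] [np.float64(0.0432), np.float64(-0.0831), np.float64(-0.0818), np.float64(0.0409)]
0.175 [np.float64(-0.0175), np.float64(-0.0158), np.float64(-0.1367), np.float64(-0.1351)] [np.float64(0.0419), np.float64(-0.0838), np.float64(-0.0824), np.float64(0.0396)]
0.18 [np.float64(-0.0193), np.float64(-0.0176), np.float64(-0.1379), np.float64(-0.1363)] [np.float64(0.0406), np.float64(-0.0845), np.float64(-0.0831), np.float64(0.0384)]
0.185 [np.float64(-0.0211), np.float64(-0.0194), np.float64(-0.1391), np.float64(-0.1375)] [np.float64(0.0393), np.float64(-0.0851), np.float64(-0.0838), np.float64(0.0371)]
```

```bash
python3 -c "
from cell import bot
print(bot.hand_in())"
```

```text
the job is handed in; nothing more can be done
None
```

The bin hangs on the cleat rail, level to about 1° and flush with the board by the top-camera measurement, with its strip well between the end clamps. I lowered it in, kept clear of the other bench items, and handed the job in at about 28 s.

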